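# Load the analyser's reagent holders

### The job

Get the reagents ready for the analyser: put each of the four white containers into the blue holder whose recess matches its shape and size (large round bottle, small round vial, square bottle, long cassette), standing flat on the floor of the recess. Carry them upright, set each one down rather than dropping it, and leave the tube rack and the tip box where they are.

Things in the scene. Friction and masses are not known exactly. Their poses are not given: they have to be found in the camera images.
- large_bottle: Large round white reagent bottle with a grey screw cap, upright on the bench at the start. Straight body 54 mm in diameter up to 62 mm, cap 34 mm in diameter, 86 mm tall in all. Origin: centre of its underside; z up along the bottle. 0.12 to 0.24 kg.
- vial: Small round white reagent vial with a grey cap, upright on the bench at the start. Straight body 32 mm in diameter up to 52 mm, cap 22 mm in diameter, 67 mm tall in all. Origin: centre of its underside; z up. 0.03 to 0.07 kg.
- square_bottle: Square white reagent bottle with a grey cap, upright on the bench at the start. Straight body 46 x 46 mm in plan (x and y are square to its faces) up to 62 mm, cap 30 mm in diameter, 78 mm tall in all. Origin: centre of its underside; z up. 0.10 to 0.20 kg.
- cassette: Long narrow white reagent cassette with two small grey caps on top, upright on the bench at the start. Body 74 mm along its x, 30 mm along its y, up to 60 mm; caps to 70 mm. Grip it across the 30 mm width. Origin: centre of its underside; z up. 0.09 to 0.19 kg.
- large_round_holder: Fixed blue holder block 84 x 84 x 18 mm with a large round recess, 68 mm in diameter and 12 mm deep (its grey metal floor is 6 mm above the bench), for the large bottle. Origin: centre of its underside on the bench, under the recess centre.
- small_round_holder: Fixed blue holder block 84 x 84 x 18 mm with a small round recess, 46 mm in diameter and 12 mm deep (its grey metal floor is 6 mm above the bench), for the vial. Origin: centre of its underside on the bench, under the recess centre.
- square_holder: Fixed blue holder block 84 x 84 x 18 mm with a square recess, 60 x 60 mm (sides along its x and y) and 12 mm deep (its grey metal floor is 6 mm above the bench), for the square bottle. Origin: centre of its underside on the bench, under the recess centre.
- long_holder: Fixed blue holder block 106 mm (its x) x 62 mm (its y) x 18 mm with a long recess, 88 mm along x by 44 mm along y and 12 mm deep (its grey metal floor is 6 mm above the bench), for the cassette, either way round. Origin: centre of its underside on the bench, under the recess centre.
- tube_rack: White rack full of capped sample tubes, 70 mm (x) x 150 mm (y), 100 mm tall, loose, standing at the robot's right-hand side of the work. Leave it alone. Origin: centre of its underside.
- tip_box: Grey pipette-tip box with a clear lid, 85 mm (x) x 122 mm (y), 64 mm tall, loose, at the robot's left-hand side of the work. Leave it alone. Origin: centre of its underside.
Mind the look-alikes: they are no part of the job. What is shaped like the square_bottle but orange is not meant. What is shaped like the square_holder but purple is not meant.

How it is judged:
By the outcome, as a careful person would: the job done as asked, in the order asked, and still so for the second after the job is handed in, with the robot touching nothing.
It also fails if it takes over 106 s, if anything falls off the work surface, if the arm or the gripper's body presses on something with over 40 N, if the wrist force passes 120 N, or if a joint passes its speed limit or range.

### The arm

A 6-joint arm with a two-finger parallel gripper is mounted at the origin on the work surface. World frame = base frame: x ahead of the robot, y to its left, z up, the work surface at z = 0. Lengths are in mm, angles in rad, forces in N, time in s.
With the tool pointing down it reaches from about 325 to 925 mm from the base axis. Payload 3.1 kg.
Tool frame: the origin (TCP) lies midway between the tips of the shut fingers; the grasp point (between the pads) lies behind it (ctrl.grip_point_offset is the z of the grasp point in the tool frame, in mm); z points along the fingers, y is the line along which they close (so a half turn about z gives the same grasp; the last joint's range is limited). The gripper opens to 85 mm and grips with 20 to 120 N. Pads are 22 mm wide; open, the fingers measure 114 mm over their backs; the gripper's body (76 mm by 85 mm) begins 54 mm behind the grasp point. The pads swing forward as they close: fully open they stand 13 mm farther back than shut.
Start: joints at [-1.296, 0.217, 1.613, -0, 1.311, -0.112], TCP at [235.788, -578.829, 231.3] pointing down, gripper open.
Joint ranges: [-2.75, 2.75], [-0.78, 2.1], [0.31, 2.55], [-1.13, 4.27], [0.13, 2.63], [-2.58, 2.58]. Speed limits (rad/s): [2.79, 2.79, 3.14, 3.14, 3.14, 3.14].

### API

Orientations are given as a unit quaternion [x, y, z, w].
In Python, from plant import status, cams, ctrl gives the robot as it stands.
- The arm moves only by the tool play_rows, never from a script. Its arguments are lists of equal length, an entry for each row: "offset": the shift along the tool's x, y, z in units of 0.1 m (1.0 is 0.1 m), a list of three; "yaw": the turn about the tool's z in units of 90 degrees (1.0 is 90 degrees); "claw": the finger opening in mm, from 0 to 85.4. In form: {"offset": [[x, y, z], ...], "yaw": [yaw, ...], "claw": [claw, ...]}. A call has 1 to 8 rows; each row shifts and turns the commanded pose from where the row before left it, along the tool's axes as they then stand; what a row does not reach is not made up. A row lasts 1/10 s, in which the tool goes at most 50 mm and 8.59 degrees, less where a joint would pass 70% of its speed; a pose out of reach is approached as far as the arm can. A call with a number of a shift or a turn outside -1 to 1 is refused whole. A call with a gripper value outside its range is refused whole. The fingers move at their own pace and stop on an object; "newtons" is the grip in N (left out, the last holds). Time passes only in rows, so rows that do not move let the fingers close. It gives the time, the measured TCP pose, the force, the opening and the grip force at its end, in the units of the state.
- status.get_state(): the state, without advancing time (a new reading comes with each control period).
- cams.camera(name): name is "scene" or "top" or "wrist"; returns a dict with "img" (480x640x3 uint8, red, green, blue), "depth" (480x640 float32, mm along the optical axis (not along the pixel's ray), 0 where there is no reading), "fx", "fy", "cx", "cy" (pixels), "pose" (4x4, takes a point from camera to world coordinates). Camera axes: x right, y down, z forward; pixel columns grow to the right and rows downward; lengths in mm; the calibration is good to about 2 mm. A picture is of the moment at which its call begins.
- ctrl.job_done(): hands the job in; it is judged then, once.
The state is a dict: "clock": time; "qpos": joint angles; "joint_velocities": joint speeds; "joint_torque": joint torques, N m; "tool_pos": TCP position; "ee_rot": TCP orientation; "contact_force": force on the tool from outside, world axes, zero at the start; "wrist_torque": the same for the moment, N m; "opening": opening from 0.0 (shut) to 1.0 (fully open); "finger_force": force on a finger pad.
Only numpy, scipy, OpenCV 4.12 (cv2) and the standard library are available. Lean on these libraries where they do the work, as an engineer would, in place of code of your own. Each camera call takes 0.05 s, during which the arm holds its last target. There are 200 camera calls.

## Working session

There is one attempt and no reset: what is moved stays moved. The work goes in short steps, Python scripts to look and compute and a tool call to move; the robot and the scene stay as the last step left them, time stands still between calls to the robot, and variables do not carry over. Pictures are saved under pics/ and viewed, at most 14 in all, crops included, and the job is handed in when it is done.

Besides the shell and the picture viewer there is one more tool, called after "Request:" by a JSON object that holds its "api" and its "payload", one argument or row to a line. play_rows: Moves the arm, as the interface text tells. Its arguments: {"type":"object","properties":{"offset":{"type":"array"},"yaw":{"type":"array"},"claw":{"type":"array"},"newtons":{"type":"number"}},"required":["offset","yaw","claw"]}

```bash
mkdir -p pics; ls; python3 - <<'E'
from plant import status,cams,ctrl
import cv2,numpy as np
s=status.get_state();print(s, ctrl.grip_point_offset)
for n in("top","scene"):
    c=cams.camera(n);cv2.imwrite(f"pics/{n}0.png",c["img"][:,:,::-1]);np.savez(f"{n}0.npz",**c)
    print(n,c["fx"],c["fy"],c["cx"],c["cy"],np.round(c["pose"],3).tolist())
E
```

```text
pics
{'clock': 0.0, 'qpos': array([-1.29622281e+00,  2.17791371e-01,  1.61494659e+00, -5.04268752e-07,
        1.31129516e+00, -1.12236366e-01]), 'joint_velocities': array([ 0.00138957, -0.00071048,  0.00033223, -0.00185586,  0.00051444,
       -0.00050954]), 'joint_torque': array([ 1.57161244e-04, -3.96845591e+01, -3.03855801e+01, -4.50352911e-05,
        9.59841505e-03,  1.05182103e-07]), 'tool_pos': array([ 235.54705661, -578.02565779,  229.93868564]), 'ee_rot': array([ 9.81354747e-01,  1.92201383e-01, -9.91787766e-05, -1.21619716e-03]), 'contact_force': array([ 0.77073105, -0.21356344,  0.08419845]), 'wrist_torque': array([ 0.01199036, -0.01617195,  0.03515397]), 'finger_force': 0.0, 'opening': 0.9985032891456835} -18.700000000000003
top 444.1275067776605 444.1275067776605 319.2433645042975 240.4969261185831 [[-0.025, -0.982, 0.189, 281.277], [-1.0, 0.025, -0.001, -13.716], [-0.004, -0.189, -0.982, 1250.028], [0.0, 0.0, 0.0, 1.0]]
scene 459.6945941399426 459.6945941399426 323.03066673082196 238.5899851554627 [[0.818, 0.412, -0.401, 932.158], [0.575, -0.573, 0.584, -617.207], [0.011, -0.708, -0.706, 778.256], [0.0, 0.0, 0.0, 1.0]]
```

View pics/top0.png

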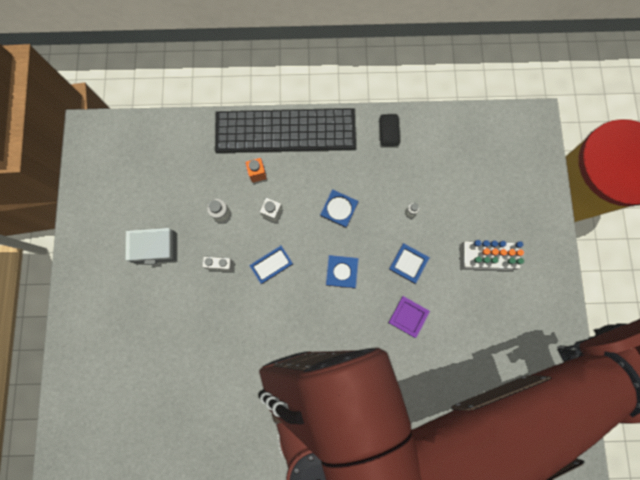

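View pics/scene0.png

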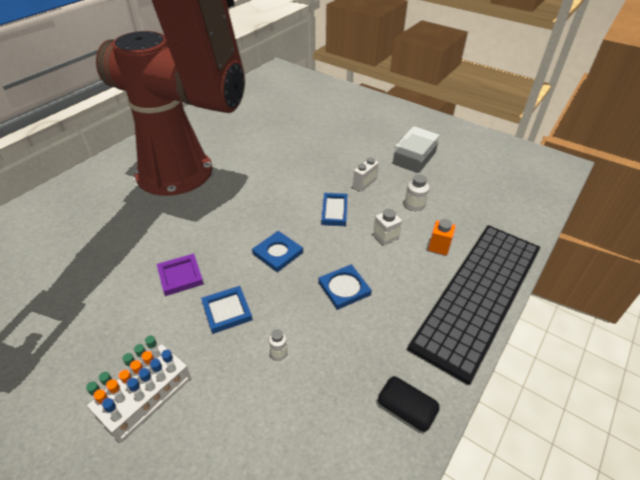

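Candidates in the top view:
- **White containers:** large bottle (218,209), square bottle (270,208), vial (412,209) and cassette (217,263). The orange look-alike is at (256,170).
- **Blue holders:** large round (339,208), small round (342,271), long (271,264) and square (409,263). The purple look-alike is at (408,316).

I choose the four white containers and the four blue holders. Next I measure them.

```bash
cat > h.py <<'E'
import numpy as np,cv2
def ray(c,px,z):
    px=np.asarray(px,float).reshape(-1,2);P=c["pose"]
    d=np.c_[(px[:,0]-c["cx"])/c["fx"],(px[:,1]-c["cy"])/c["fy"],np.ones(len(px))]@P[:3,:3].T
    o=P[:3,3];return (o+d*((z-o[2])/d[:,2])[:,None])[:,:2]
def cloud(c):
    v,u=np.mgrid[:480,:640];d=c["depth"]
    p=np.stack([(u-c["cx"])/c["fx"]*d,(v-c["cy"])/c["fy"]*d,d],-1)
    return p@c["pose"][:3,:3].T+c["pose"][:3,3]
def rect(p):
    (x,y),(w,h),a=cv2.minAreaRect(np.float32(p));
    if w<h: w,h,a=h,w,a+90
    return np.round([x,y,w,h,(a+90)%180-90],1)   # a = long axis angle in world, deg
E
python3 - <<'E'
from h import *
T={"large":(218,209,62),"square":(270,208,62),"vial":(412,209,52),"cass":(217,263,60)}
H={"largeH":(339,208),"smallH":(342,271),"longH":(271,264),"squareH":(409,263)}
c=dict(np.load("top0.npz"));W=cloud(c);Z=W[...,2]
hsv=cv2.cvtColor(c["img"],cv2.COLOR_RGB2HSV)
blue=cv2.inRange(hsv,(100,110,40),(125,255,255))
for k,(u,v) in H.items():
    m=np.zeros_like(blue);m[v-30:v+30,u-30:u+30]=blue[v-30:v+30,u-30:u+30]
    cs,hi=cv2.findContours(m,cv2.RETR_CCOMP,cv2.CHAIN_APPROX_NONE)
    o=max(cs,key=cv2.contourArea);inn=max([x for x,h in zip(cs,hi[0]) if h[3]>=0],key=cv2.contourArea)
    print(k,"outer",rect(ray(c,o,18)),"recess",rect(ray(c,inn,18)))
for k,(u,v,z) in T.items():
    m=np.zeros(Z.shape,bool);m[v-25:v+25,u-25:u+25]=1
    q=W[m&(Z>12)][:,:2]
    t=m&(Z>z-8);q2=W[t]
    print(k,"all",rect(q),"high",rect(q2[:,:2]),"zmax",round(Z[m].max(),1),"table",round(np.median(Z[m]),1))
E
```

```text
largeH outer [612.  -73.4  82.7  80.7 -26.6] recess [611.9 -73.8  74.7  73.9 -46. ]
smallH outer [429.4 -75.6  82.   79.4  -7.3] recess [428.9 -74.8  53.3  53.   -1.7]
longH outer [454.2 122.3 101.6  60.5 -58.5] recess [454.5 122.   98.4  53.4 -58.7]
squareH outer [ 448.3 -263.7   82.5   80.9  -31.1] recess [ 448.4 -263.1   70.1   68.9   58.6]
large all [447.8 144.8 456.8  53.   37. ] high [460.8 128.6 456.7  52.4  43.1] zmax 1250.0 table 1.7
square all [464.4  44.9 379.2  64.3  27.4] high [453.5  71.3 379.4  60.1  17.3] zmax 1250.0 table 1.6
vial all [ 448.6 -144.3  423.3   30.9  -42.1] high [ 448.3 -144.6  423.3   30.   -42.1] zmax 1250.0 table 1.5
cass all [389.6 136.5 366.5  53.1  62.4] high [389.3 136.6 366.5  52.3  62.4] zmax 1250.0 table 1.8
```

```bash
python3 - <<'E'
from h import *
T={"large":(218,209,62),"square":(270,208,62),"vial":(412,209,52),"cass":(217,263,60)}
c=dict(np.load("top0.npz"));W=cloud(c);Z=W[...,2].copy();Z[c["depth"]==0]=0
for k,(u,v,z) in T.items():
    m=np.zeros(Z.shape,bool);m[v-25:v+25,u-25:u+25]=1
    print(k,"all",rect(W[m&(Z>12)][:,:2]),"high",rect(W[m&(Z>z-8)][:,:2]),"cap",W[m&(Z>z+5)].mean(0).round(1),Z[m].max().round(1))
im=cv2.resize(c["img"][140:340,190:440],None,fx=3,fy=3,interpolation=cv2.INTER_CUBIC);cv2.imwrite("pics/crop.png",im[:,:,::-1])
E
```

```text
large all [607.9 266.1  53.1  52.6 -41.1] high [608.1 266.2  52.9  52.1 -41.1] cap [605.8 264.3  81.1] 92.4
square all [606.2 119.1  48.6  46.1  66.8] high [606.5 119.3  47.9  45.8  66.8] cap [605.1 118.7  77.5] 84.2
vial all [ 595.  -276.9   31.    26.9   51.9] high [ 595.7 -277.8   30.4   24.5   51.9] cap [ 596.9 -277.8   67. ] 73.1
cass all [456.8 265.2  74.2  30.5  85. ] high [456.8 265.1  73.8  30.5  86.3] cap [456.8 264.5  70.5] 76.5
```

View pics/crop.png

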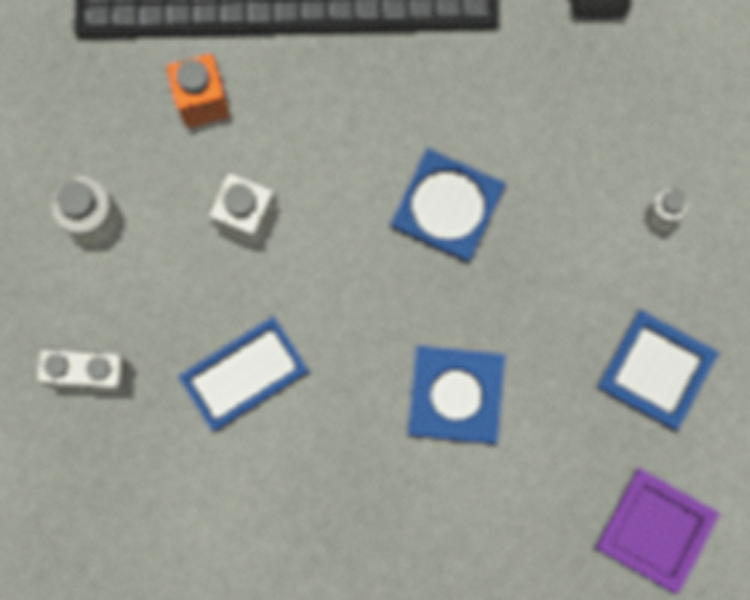

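```bash
cat > go.py <<'E'
# usage: go.py x y z [closing-line heading deg]; prints offset in the current tool frame (0.1 m units), and yaw (90 deg units)
import sys,numpy as np
from scipy.spatial.transform import Rotation as R
from plant import status
s=status.get_state();r=R.from_quat(s["ee_rot"]);p=s["tool_pos"]
Y=r.as_matrix()[:,1];h=np.degrees(np.arctan2(Y[1],Y[0]))
t=np.array([float(a) for a in sys.argv[1:4]])
print("t",round(s["clock"],2),"pos",p.round(1),"h",round(h,1),"open",round(s["opening"]*85.4,1),"F",s["contact_force"].round(1),"tilt",np.degrees(np.arccos(-r.as_matrix()[2,2])).round(2))
print("offset",(r.inv().apply(t-p)/100).round(3),end=" ")
if len(sys.argv)>4: d=(h-float(sys.argv[4])+90)%180-90;print("yaw",round(d/90,3), "(yaw last; offset is for current yaw)")
E
```

Request:
{"api": "play_rows", "payload": {
  "offset": [
    [0.276, -0.267, 0.04],
    [0.276, -0.267, 0.04],
    [0.276, -0.267, 0.04],
    [0.276, -0.267, 0.04],
    [0.276, -0.267, 0.04],
    [0.276, -0.267, 0.04],
    [0.276, -0.267, 0.04],
    [0.276, -0.267, 0.04]
  ],
  "yaw": [0, 0, 0, 0, 0, 0, 0, 0],
  "claw": [85, 85, 85, 85, 85, 85, 85, 85],
  "newtons": 40
}}

```text
clock: 0.9
tool_pos: [359.8, -296.0, 198.7]
ee_rot: [0.981, 0.192, -0.0, -0.0]
contact_force: [0.4, 0.6, -1.0]
opening: 0.995
finger_force: 0.0
```

Request:
{"api": "play_rows", "payload": {
  "offset": [
    [0.276, -0.267, 0.04],
    [0.276, -0.267, 0.04],
    [0.276, -0.267, 0.04],
    [0.276, -0.267, 0.04],
    [0.276, -0.267, 0.04],
    [0.276, -0.267, 0.04],
    [0.276, -0.267, 0.04],
    [0.276, -0.267, 0.04]
  ],
  "yaw": [0, 0, 0, 0, 0, 0, 0, 0],
  "claw": [85, 85, 85, 85, 85, 85, 85, 85]
}}

```text
clock: 1.7
tool_pos: [483.6, -15.0, 166.8]
ee_rot: [0.981, 0.192, -0.0, -0.0]
contact_force: [0.2, -0.2, -0.3]
opening: 0.996
finger_force: 0.0
```

Request:
{"api": "play_rows", "payload": {
  "offset": [
    [0.276, -0.267, 0.04],
    [0.276, -0.267, 0.04],
    [0.276, -0.267, 0.04],
    [0.276, -0.267, 0.04],
    [0.276, -0.267, 0.04],
    [0.276, -0.267, 0.04],
    [0.276, -0.267, 0.02],
    [0.276, -0.267, 0]
  ],
  "yaw": [0, 0, 0, 0, 0, 0, 0, 0],
  "claw": [85, 85, 85, 85, 85, 85, 85, 85]
}}

```text
clock: 2.5
tool_pos: [607.1, 265.8, 139.9]
ee_rot: [0.981, 0.192, -0.001, 0.0]
contact_force: [0.5, -0.0, 0.8]
opening: 0.994
finger_force: 0.0
```

```bash
python3 go.py 608 266 23; python3 - <<'E'
from plant import cams
import cv2,numpy as np
c=cams.camera("wrist");cv2.imwrite("pics/w1.png",c["img"][:,:,::-1]);print(np.round(c["pose"],2).tolist(),c["fx"])
E
```

```text
t 2.5 pos [607.1 265.8 139.9] h -67.8 open 84.9 F [ 0.5 -0.   0.8] tilt 0.13
offset [1.100e-02 1.000e-03 1.169e+00] [[0.38, -0.89, -0.25, 671.46], [-0.93, -0.36, -0.1, 290.83], [0.0, 0.27, -0.96, 281.13], [0.0, 0.0, 0.0, 1.0]] 392.95336668662037
```

View pics/w1.png

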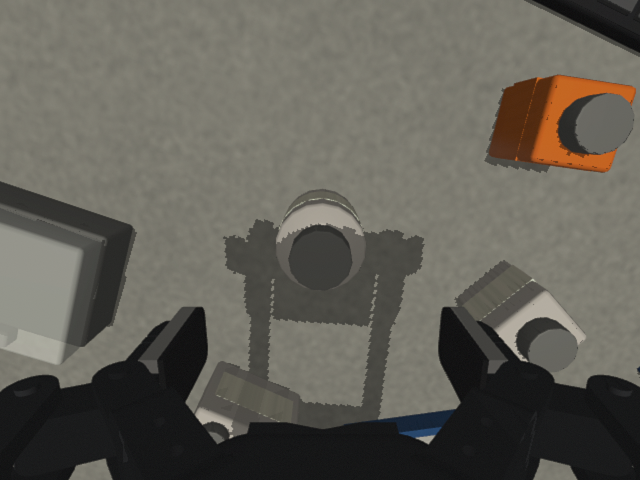

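The wrist view shows the large bottle's cap at (320,257), centred between the fingers at x≈200 and x≈445. The tip box on the left is well clear. I descend and grip.

Request:
{"api": "play_rows", "payload": {
  "offset": [
    [0.01, 0, 0.3],
    [0, 0, 0.35],
    [0, 0, 0.3],
    [0, 0, 0.15],
    [0, 0, 0.06],
    [0, 0, 0],
    [0, 0, 0],
    [0, 0, 0]
  ],
  "yaw": [0, 0, 0, 0, 0, 0, 0, 0],
  "claw": [85, 85, 85, 85, 85, 45, 45, 45]
}}

```text
clock: 3.35
tool_pos: [610.4, 265.7, 28.0]
ee_rot: [0.981, 0.192, 0.002, -0.0]
contact_force: [0.1, 0.9, -1.1]
opening: 0.62
finger_force: 42.1
```

Request:
{"api": "play_rows", "payload": {
  "offset": [
    [0, 0, 0],
    [0, 0, 0],
    [0, 0, 0]
  ],
  "yaw": [0, 0, 0],
  "claw": [45, 45, 45]
}}

```text
clock: 3.65
tool_pos: [610.5, 265.6, 27.9]
ee_rot: [0.981, 0.192, 0.002, -0.0]
contact_force: [0.6, 1.3, 6.2]
opening: 0.619
finger_force: 42.8
```

Request:
{"api": "play_rows", "payload": {
  "offset": [
    [0, 0, -0.1],
    [0, 0, -0.2],
    [0, 0, -0.25],
    [0, 0, -0.25],
    [0, 0, -0.2],
    [0, 0, 0]
  ],
  "yaw": [0, 0, 0, 0, 0, 0],
  "claw": [45, 45, 45, 45, 45, 45]
}}

```text
clock: 4.25
tool_pos: [610.7, 265.4, 129.2]
ee_rot: [0.981, 0.192, 0.003, -0.0]
contact_force: [0.6, -0.5, -1.5]
opening: 0.618
finger_force: 42.5
```

```bash
python3 go.py 612 -73.5 130
```

```text
t 4.25 pos [610.7 265.4 129.2] h -67.8 open 52.8 F [ 0.6 -0.5 -1.5] tilt 0.37
offset [-1.266  3.144 -0.014]
```

Request:
{"api": "play_rows", "payload": {
  "offset": [
    [-0.045, 0.112, 0],
    [-0.09, 0.225, 0],
    [-0.09, 0.225, 0],
    [-0.09, 0.225, 0],
    [-0.09, 0.225, 0],
    [-0.09, 0.225, 0],
    [-0.09, 0.225, 0],
    [-0.09, 0.225, 0]
  ],
  "yaw": [0, 0, 0, 0, 0, 0, 0, 0],
  "claw": [45, 45, 45, 45, 45, 45, 45, 45]
}}

```text
clock: 5.05
tool_pos: [607.1, 81.1, 122.4]
ee_rot: [0.981, 0.192, -0.003, -0.0]
contact_force: [-0.5, 0.4, -2.0]
opening: 0.616
finger_force: 42.5
```

Request:
{"api": "play_rows", "payload": {
  "offset": [
    [-0.09, 0.225, 0],
    [-0.09, 0.225, 0],
    [-0.09, 0.225, 0],
    [-0.09, 0.225, 0],
    [-0.09, 0.225, 0],
    [-0.09, 0.225, 0],
    [-0.05, 0.112, 0],
    [0, 0, 0]
  ],
  "yaw": [0, 0, 0, 0, 0, 0, 0, 0],
  "claw": [45, 45, 45, 45, 45, 45, 45, 45]
}}

```text
clock: 5.85
tool_pos: [608.5, -76.1, 123.5]
ee_rot: [0.982, 0.191, -0.002, -0.001]
contact_force: [-0.5, 0.6, -3.3]
opening: 0.622
finger_force: 42.5
```

```bash
python3 go.py 612 -73.5 40; python3 - <<'E'
from plant import cams
import cv2,numpy as np
c=cams.camera("wrist");cv2.imwrite("pics/w2.png",c["img"][:,:,::-1])
E
```

```text
t 5.85 pos [608.5 -76.1 123.5] h -68.0 open 53.1 F [-0.5  0.6 -3.3] tilt 0.19
offset [ 0.045 -0.01   0.835]
```

View pics/w2.png

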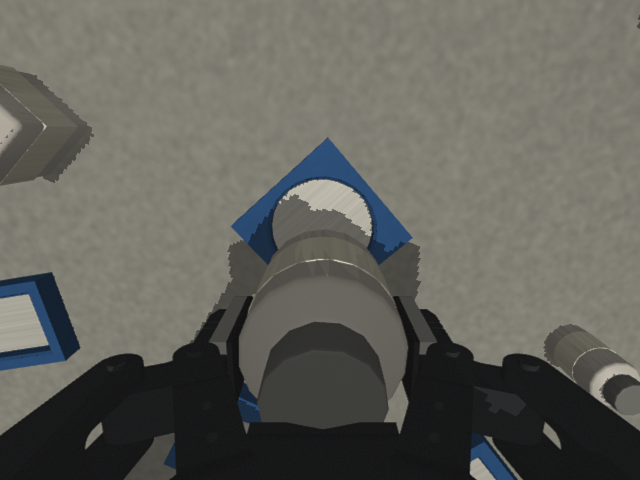

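The wrist view shows the bottle centred laterally over the round recess, both at x≈323, with the recess's far rim visible at y≈180. I descend to just above it and check.

Request:
{"api": "play_rows", "payload": {
  "offset": [
    [0.025, 0, 0.1],
    [0.02, -0.01, 0.2],
    [0, 0, 0.2],
    [0, 0, 0.15],
    [0, 0, 0.05],
    [0, 0, 0]
  ],
  "yaw": [0, 0, 0, 0, 0, 0],
  "claw": [45, 45, 45, 45, 45, 45]
}}

```text
clock: 6.5
tool_pos: [612.9, -71.0, 53.8]
ee_rot: [0.981, 0.193, -0.001, -0.001]
contact_force: [-0.3, 0.3, -1.4]
opening: 0.618
finger_force: 42.5
```

```bash
python3 go.py 612 -73.5 34; python3 - <<'E'
from plant import cams
import cv2,numpy as np
c=cams.camera("wrist");s=cams.camera("scene")
b=cv2.resize(s["img"][200:340,260:430],(640,480),interpolation=cv2.INTER_CUBIC)
cv2.imwrite("pics/w3.png",cv2.resize(np.hstack([c["img"],b]),(800,300))[:,:,::-1])
E
```

```text
t 6.5 pos [612.9 -71.   53.8] h -67.8 open 52.8 F [-0.3  0.3 -1.4] tilt 0.15
offset [-0.018  0.02   0.198]
```

View pics/w3.png

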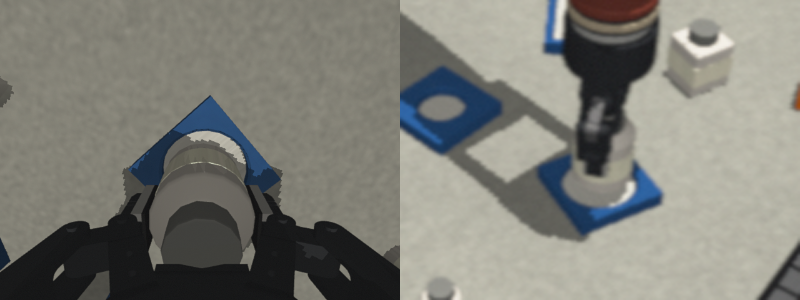

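The bottle sits above the recess in both views. I lower it gently.

Request:
{"api": "play_rows", "payload": {
  "offset": [
    [-0.01, 0.02, 0.06],
    [0, 0, 0.05],
    [0, 0, 0.03],
    [0, 0, 0.02],
    [0, 0, 0]
  ],
  "yaw": [0, 0, 0, 0, 0],
  "claw": [45, 45, 45, 45, 45]
}}

```text
clock: 7.1
tool_pos: [613.3, -74.0, 38.8]
ee_rot: [0.981, 0.192, -0.0, -0.0]
contact_force: [-0.4, 0.1, -2.1]
opening: 0.62
finger_force: 42.5
```

Request:
{"api": "play_rows", "payload": {
  "offset": [
    [0, 0, 0.02],
    [0, 0, 0]
  ],
  "yaw": [0, 0],
  "claw": [45, 45]
}}

```text
clock: 7.3
tool_pos: [613.6, -74.1, 37.1]
ee_rot: [0.981, 0.192, -0.0, -0.0]
contact_force: [0.2, 0.5, -2.2]
opening: 0.619
finger_force: 42.5
```

Request:
{"api": "play_rows", "payload": {
  "offset": [
    [0, 0, 0.015],
    [0, 0, 0]
  ],
  "yaw": [0, 0],
  "claw": [45, 45]
}}

```text
clock: 7.5
tool_pos: [613.6, -74.1, 35.7]
ee_rot: [0.981, 0.192, -0.0, -0.0]
contact_force: [0.2, -0.6, -3.0]
opening: 0.614
finger_force: 42.5
```

Request:
{"api": "play_rows", "payload": {
  "offset": [
    [0, 0, 0.015],
    [0, 0, 0]
  ],
  "yaw": [0, 0],
  "claw": [45, 45]
}}

```text
clock: 7.7
tool_pos: [613.5, -74.0, 34.1]
ee_rot: [0.981, 0.192, -0.0, -0.0]
contact_force: [-1.0, 0.5, -2.8]
opening: 0.622
finger_force: 42.5
```

Request:
{"api": "play_rows", "payload": {
  "offset": [
    [0, 0, 0.01],
    [0, 0, 0]
  ],
  "yaw": [0, 0],
  "claw": [45, 45]
}}

```text
clock: 7.9
tool_pos: [613.7, -74.1, 34.0]
ee_rot: [0.981, 0.192, -0.0, -0.0]
contact_force: [-2.8, 0.4, 2.5]
opening: 0.623
finger_force: 42.9
```

Request:
{"api": "play_rows", "payload": {
  "offset": [
    [0, 0, 0.01],
    [0, 0, 0]
  ],
  "yaw": [0, 0],
  "claw": [45, 45]
}}

```text
clock: 8.1
tool_pos: [613.7, -74.1, 33.9]
ee_rot: [0.981, 0.192, -0.0, -0.0]
contact_force: [-5.3, 0.0, 9.1]
opening: 0.62
finger_force: 43.4
```

Contact. I release and lift.

Request:
{"api": "play_rows", "payload": {
  "offset": [
    [0, 0, 0],
    [0, 0, 0],
    [0, 0, 0],
    [0, 0, -0.1],
    [0, 0, -0.2],
    [0, 0, -0.3],
    [0, 0, -0.3],
    [0, 0, -0.1]
  ],
  "yaw": [0, 0, 0, 0, 0, 0, 0, 0],
  "claw": [60, 75, 85, 85, 85, 85, 85, 85]
}}

```text
clock: 8.9
tool_pos: [616.6, -74.7, 137.0]
ee_rot: [0.981, 0.192, 0.004, 0.002]
contact_force: [0.6, -0.7, 0.4]
opening: 0.994
finger_force: 0.0
```

```bash
python3 go.py 596 -277.5 120
```

```text
t 8.9 pos [616.6 -74.7 137. ] h -67.8 open 84.9 F [ 0.6 -0.7  0.4] tilt 0.45
offset [-0.957  1.799  0.172]
```

Request:
{"api": "play_rows", "payload": {
  "offset": [
    [-0.136, 0.257, 0],
    [-0.136, 0.257, 0.02],
    [-0.136, 0.257, 0.03],
    [-0.136, 0.257, 0.03],
    [-0.136, 0.257, 0.03],
    [-0.136, 0.257, 0.03],
    [-0.136, 0.257, 0.03],
    [0, 0, 0]
  ],
  "yaw": [0, 0, 0, 0, 0, 0, 0, 0],
  "claw": [85, 85, 85, 85, 85, 85, 85, 85]
}}

```text
clock: 9.7
tool_pos: [592.3, -280.1, 114.2]
ee_rot: [0.982, 0.19, -0.001, 0.0]
contact_force: [0.5, 0.5, 0.2]
opening: 0.995
finger_force: 0.0
```

```bash
cat > look.py <<'E'
import sys,cv2,numpy as np
from plant import cams
c=cams.camera("wrist");cv2.imwrite(f"pics/{sys.argv[1]}.png",cv2.resize(c["img"],(400,300))[:,:,::-1])
E
python3 go.py 596 -277.5 20; python3 look.py w4
```

```text
t 9.7 pos [ 592.3 -280.1  114.2] h -68.1 open 85.0 F [0.5 0.5 0.2] tilt 0.08
offset [ 0.045 -0.01   0.942]
```

View pics/w4.png

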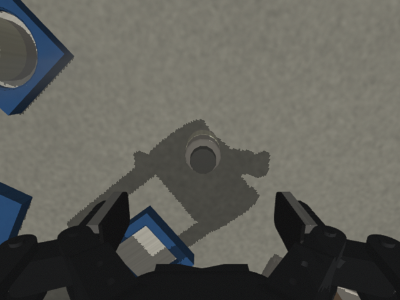

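The vial's cap is at (203,155), centred between the fingers at x≈128 and x≈275. I descend and grip.

Request:
{"api": "play_rows", "payload": {
  "offset": [
    [0.045, -0.01, 0.25],
    [0, 0, 0.3],
    [0, 0, 0.25],
    [0, 0, 0.12],
    [0, 0, 0.04],
    [0, 0, 0],
    [0, 0, 0],
    [0, 0, 0]
  ],
  "yaw": [0, 0, 0, 0, 0, 0, 0, 0],
  "claw": [85, 85, 85, 85, 85, 25, 25, 25],
  "newtons": 30
}}

```text
clock: 10.55
tool_pos: [598.5, -274.6, 21.2]
ee_rot: [0.981, 0.192, 0.001, 0.001]
contact_force: [0.1, -0.3, 1.1]
opening: 0.508
finger_force: 0.0
```

Request:
{"api": "play_rows", "payload": {
  "offset": [
    [0, 0, 0],
    [0, 0, 0],
    [0, 0, 0],
    [0, 0, 0]
  ],
  "yaw": [0, 0, 0, 0],
  "claw": [25, 25, 25, 25]
}}

```text
clock: 10.95
tool_pos: [598.5, -274.8, 21.2]
ee_rot: [0.981, 0.192, 0.001, 0.001]
contact_force: [-0.2, -0.6, 5.0]
opening: 0.36
finger_force: 30.1
```

Request:
{"api": "play_rows", "payload": {
  "offset": [
    [0, 0, -0.1],
    [0, 0, -0.2],
    [0, 0, -0.25],
    [0, 0, -0.2],
    [0, 0, -0.05],
    [0, 0, 0]
  ],
  "yaw": [0, 0, 0, 0, 0, 0],
  "claw": [25, 25, 25, 25, 25, 25]
}}

```text
clock: 11.55
tool_pos: [597.6, -274.2, 100.3]
ee_rot: [0.981, 0.192, 0.001, 0.001]
contact_force: [-1.0, 0.0, -0.6]
opening: 0.366
finger_force: 29.8
```

```bash
python3 go.py 429 -75 90
```

```text
t 11.55 pos [ 597.6 -274.2  100.3] h -67.8 open 31.2 F [-1.   0.  -0.6] tilt 0.09
offset [-0.81  -2.481  0.099]
```

Request:
{"api": "play_rows", "payload": {
  "offset": [
    [-0.035, -0.104, 0],
    [-0.0675, -0.207, 0],
    [-0.0675, -0.207, 0],
    [-0.0675, -0.207, 0],
    [-0.0675, -0.207, 0],
    [-0.0675, -0.207, 0],
    [-0.0675, -0.207, 0],
    [-0.0675, -0.207, 0]
  ],
  "yaw": [0, 0, 0, 0, 0, 0, 0, 0],
  "claw": [25, 25, 25, 25, 25, 25, 25, 25]
}}

```text
clock: 12.35
tool_pos: [488.8, -147.3, 97.2]
ee_rot: [0.981, 0.192, -0.002, -0.001]
contact_force: [0.1, -0.2, -0.4]
opening: 0.366
finger_force: 29.9
```

Request:
{"api": "play_rows", "payload": {
  "offset": [
    [-0.0675, -0.207, 0],
    [-0.0675, -0.207, 0],
    [-0.0675, -0.207, 0],
    [-0.0675, -0.207, 0],
    [-0.035, -0.104, 0],
    [0, 0, 0]
  ],
  "yaw": [0, 0, 0, 0, 0, 0],
  "claw": [25, 25, 25, 25, 25, 25]
}}

```text
clock: 12.95
tool_pos: [425.8, -73.0, 97.8]
ee_rot: [0.981, 0.193, -0.002, -0.001]
contact_force: [0.1, -0.3, -0.5]
opening: 0.365
finger_force: 29.9
```

```bash
python3 go.py 429 -75 42
```

```text
t 12.95 pos [425.8 -73.   97.8] h -67.8 open 31.2 F [ 0.1 -0.3 -0.5] tilt 0.2
offset [0.024 0.032 0.558]
```

Contact should come at TCP ≈27. I stop about 10 mm above that and check.

Request:
{"api": "play_rows", "payload": {
  "offset": [
    [0.024, 0.032, 0.1],
    [0, 0, 0.2],
    [0, 0, 0.2],
    [0, 0, 0.06],
    [0, 0, 0]
  ],
  "yaw": [0, 0, 0, 0, 0],
  "claw": [25, 25, 25, 25, 25]
}}

```text
clock: 13.45
tool_pos: [431.0, -76.8, 41.9]
ee_rot: [0.981, 0.192, -0.001, -0.001]
contact_force: [0.2, 0.7, -0.4]
opening: 0.362
finger_force: 29.9
```

```bash
python3 go.py 429 -75 27;  python3 - <<'E'
from plant import cams
import cv2,numpy as np
c=cams.camera("wrist");s=cams.camera("scene")
b=cv2.resize(s["img"][180:300,200:360],(640,480),interpolation=cv2.INTER_CUBIC)
cv2.imwrite("pics/w5.png",cv2.resize(np.hstack([c["img"],b]),(800,300))[:,:,::-1])
E
```

```text
t 13.45 pos [431.  -76.8  41.9] h -67.9 open 30.9 F [ 0.2  0.7 -0.4] tilt 0.17
offset [-0.011 -0.024  0.149]
```

View pics/w5.png

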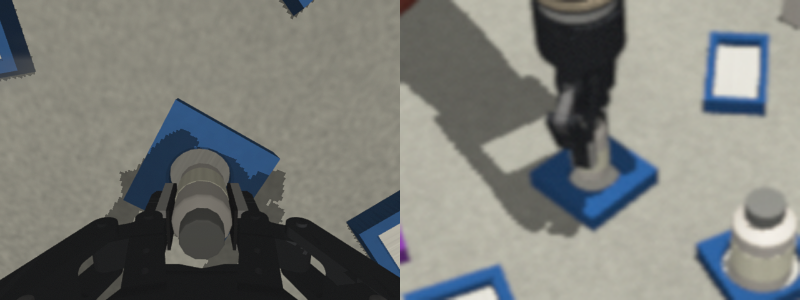

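The vial is over the small recess, at x≈200 in the wrist view. The scene view shows the large bottle standing in its holder. I lower the vial.

Request:
{"api": "play_rows", "payload": {
  "offset": [
    [-0.01, -0.02, 0.05],
    [0, 0, 0.04],
    [0, 0, 0.025],
    [0, 0, 0]
  ],
  "yaw": [0, 0, 0, 0],
  "claw": [25, 25, 25, 25]
}}

```text
clock: 13.95
tool_pos: [429.6, -74.9, 31.5]
ee_rot: [0.981, 0.192, -0.0, -0.0]
contact_force: [-0.5, -0.3, 0.2]
opening: 0.366
finger_force: 29.9
```

Request:
{"api": "play_rows", "payload": {
  "offset": [
    [0, 0, 0.015],
    [0, 0, 0]
  ],
  "yaw": [0, 0],
  "claw": [25, 25]
}}

```text
clock: 14.15
tool_pos: [430.0, -75.1, 30.3]
ee_rot: [0.981, 0.192, 0.0, 0.0]
contact_force: [-0.6, 0.5, -0.2]
opening: 0.365
finger_force: 29.9
```

Request:
{"api": "play_rows", "payload": {
  "offset": [
    [0, 0, 0.01],
    [0, 0, 0]
  ],
  "yaw": [0, 0],
  "claw": [25, 25]
}}

```text
clock: 14.35
tool_pos: [429.9, -75.0, 29.2]
ee_rot: [0.981, 0.192, -0.0, -0.0]
contact_force: [-0.6, 0.1, -1.2]
opening: 0.365
finger_force: 29.9
```

Request:
{"api": "play_rows", "payload": {
  "offset": [
    [0, 0, 0.01],
    [0, 0, 0]
  ],
  "yaw": [0, 0],
  "claw": [25, 25]
}}

```text
clock: 14.55
tool_pos: [429.9, -75.0, 28.2]
ee_rot: [0.981, 0.192, -0.0, -0.0]
contact_force: [0.1, 0.7, -0.2]
opening: 0.36
finger_force: 29.9
```

Request:
{"api": "play_rows", "payload": {
  "offset": [
    [0, 0, 0.01],
    [0, 0, 0]
  ],
  "yaw": [0, 0],
  "claw": [25, 25]
}}

```text
clock: 14.75
tool_pos: [429.8, -75.0, 27.2]
ee_rot: [0.981, 0.192, -0.0, -0.0]
contact_force: [0.5, -0.7, -0.5]
opening: 0.365
finger_force: 29.9
```

Request:
{"api": "play_rows", "payload": {
  "offset": [
    [0, 0, 0.005],
    [0, 0, 0]
  ],
  "yaw": [0, 0],
  "claw": [25, 25]
}}

```text
clock: 14.95
tool_pos: [430.0, -75.1, 27.1]
ee_rot: [0.981, 0.192, -0.0, -0.0]
contact_force: [-2.2, 0.4, 4.5]
opening: 0.362
finger_force: 30.2
```

Request:
{"api": "play_rows", "payload": {
  "offset": [
    [0, 0, 0],
    [0, 0, 0],
    [0, 0, 0],
    [0, 0, -0.1],
    [0, 0, -0.25],
    [0, 0, -0.35],
    [0, 0, -0.3],
    [0, 0, -0.05]
  ],
  "yaw": [0, 0, 0, 0, 0, 0, 0, 0],
  "claw": [40, 60, 85, 85, 85, 85, 85, 85]
}}

```text
clock: 15.75
tool_pos: [433.4, -76.2, 136.7]
ee_rot: [0.981, 0.192, 0.004, 0.002]
contact_force: [0.1, -0.5, 0.1]
opening: 0.994
finger_force: 0.0
```

```bash
python3 go.py 606.3 119.2 125 -23.2
```

```text
t 15.75 pos [433.4 -76.2 136.7] h -67.8 open 84.9 F [ 0.1 -0.5  0.1] tilt 0.54
offset [ 2.338 -1.157  0.127] yaw -0.496 (yaw last; offset is for current yaw)
```

Request:
{"api": "play_rows", "payload": {
  "offset": [
    [0.334, -0.165, 0],
    [0.334, -0.165, 0],
    [0.334, -0.165, 0.02],
    [0.334, -0.165, 0.02],
    [0.334, -0.165, 0.02],
    [0.334, -0.165, 0],
    [0.334, -0.165, 0],
    [0, 0, 0]
  ],
  "yaw": [0, 0, 0, 0, 0, 0, 0, -0.06],
  "claw": [85, 85, 85, 85, 85, 85, 85, 85]
}}

```text
clock: 16.55
tool_pos: [605.2, 123.3, 125.5]
ee_rot: [0.971, 0.241, 0.001, -0.0]
contact_force: [0.2, -0.9, 0.3]
opening: 0.993
finger_force: 0.0
```

Request:
{"api": "play_rows", "payload": {
  "offset": [
    [0, 0, 0],
    [0, 0, 0],
    [0, 0, 0],
    [0, 0, 0],
    [0, 0, 0],
    [0, 0, 0],
    [0, 0, 0]
  ],
  "yaw": [-0.08, -0.08, -0.08, -0.08, -0.08, -0.036, 0],
  "claw": [85, 85, 85, 85, 85, 85, 85]
}}

```text
clock: 17.25
tool_pos: [602.3, 120.0, 125.0]
ee_rot: [0.835, 0.55, -0.001, -0.0]
contact_force: [0.3, -0.3, -0.0]
opening: 0.997
finger_force: 0.0
```

```bash
python3 go.py 606.3 119.2 24 -23.2; python3 look.py w6
```

```text
t 17.25 pos [602.3 120.  125. ] h -23.2 open 85.2 F [ 0.3 -0.3 -0. ] tilt 0.09
offset [0.009 0.042 1.01 ] yaw -0.0 (yaw last; offset is for current yaw)
```

View pics/w6.png

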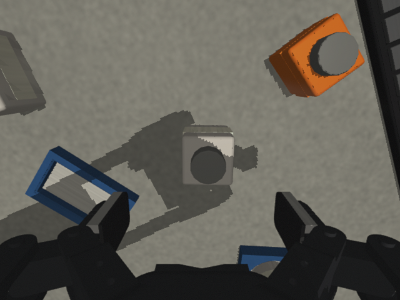

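The white square bottle is square to the fingers at (208,158). It sits slightly right of the mid line, so I shift +4 mm. The orange look-alike at (320,55) stays clear.

Request:
{"api": "play_rows", "payload": {
  "offset": [
    [0.01, 0.042, 0.25],
    [0, 0, 0.35],
    [0, 0, 0.25],
    [0, 0, 0.14],
    [0, 0, 0.04],
    [0, 0, 0],
    [0, 0, 0],
    [0, 0, 0]
  ],
  "yaw": [0, 0, 0, 0, 0, 0, 0, 0],
  "claw": [85, 85, 85, 85, 85, 38, 38, 38],
  "newtons": 40
}}

```text
clock: 18.1
tool_pos: [608.9, 119.5, 25.0]
ee_rot: [0.835, 0.55, 0.002, 0.001]
contact_force: [2.4, -0.1, 0.5]
opening: 0.532
finger_force: 42.1
```

Request:
{"api": "play_rows", "payload": {
  "offset": [
    [0, 0, 0],
    [0, 0, 0],
    [0, 0, 0]
  ],
  "yaw": [0, 0, 0],
  "claw": [38, 38, 38]
}}

```text
clock: 18.4
tool_pos: [609.0, 119.5, 24.8]
ee_rot: [0.835, 0.55, 0.002, 0.001]
contact_force: [1.0, -0.0, 5.5]
opening: 0.535
finger_force: 42.9
```

Request:
{"api": "play_rows", "payload": {
  "offset": [
    [0, 0, -0.1],
    [0, 0, -0.2],
    [0, 0, -0.3],
    [0, 0, -0.3],
    [0, 0, -0.2],
    [0, 0, -0.05],
    [0, 0, 0]
  ],
  "yaw": [0, 0, 0, 0, 0, 0, 0],
  "claw": [38, 38, 38, 38, 38, 38, 38]
}}

```text
clock: 19.1
tool_pos: [607.3, 119.4, 138.5]
ee_rot: [0.835, 0.55, 0.001, 0.0]
contact_force: [0.7, -0.7, -1.2]
opening: 0.535
finger_force: 42.2
```

```bash
python3 go.py 448.3 -263.4 130 -31.2
```

```text
t 19.1 pos [607.3 119.4 138.5] h -23.2 open 45.7 F [ 0.7 -0.7 -1.2] tilt 0.07
offset [-4.145  0.046  0.083] yaw 0.089 (yaw last; offset is for current yaw)
```

Request:
{"api": "play_rows", "payload": {
  "offset": [
    [-0.12, 0, 0],
    [-0.26, 0, 0],
    [-0.26, 0, 0],
    [-0.26, 0, 0],
    [-0.26, 0.02, 0],
    [-0.26, 0.02, 0],
    [-0.26, 0, 0],
    [-0.26, 0, 0]
  ],
  "yaw": [0, 0, 0, 0, 0, 0, 0, 0],
  "claw": [38, 38, 38, 38, 38, 38, 38, 38]
}}

```text
clock: 19.9
tool_pos: [531.7, -61.7, 135.4]
ee_rot: [0.835, 0.55, -0.002, -0.002]
contact_force: [-0.4, -0.3, -1.7]
opening: 0.534
finger_force: 42.2
```

Request:
{"api": "play_rows", "payload": {
  "offset": [
    [-0.26, 0, 0],
    [-0.26, 0, 0],
    [-0.26, 0, 0],
    [-0.26, 0, 0],
    [-0.26, 0, 0],
    [-0.26, 0, 0],
    [-0.26, 0, 0],
    [-0.26, 0, 0]
  ],
  "yaw": [0, 0, 0, 0, 0, 0, 0, 0],
  "claw": [38, 38, 38, 38, 38, 38, 38, 38]
}}

```text
clock: 20.7
tool_pos: [449.8, -251.9, 135.5]
ee_rot: [0.835, 0.55, -0.001, -0.002]
contact_force: [0.1, 0.1, -1.4]
opening: 0.535
finger_force: 42.2
```

Request:
{"api": "play_rows", "payload": {
  "offset": [
    [-0.12, 0, 0],
    [0, 0, 0],
    [0, 0, 0],
    [0, 0, 0]
  ],
  "yaw": [0, 0.045, 0.044, 0],
  "claw": [38, 38, 38, 38]
}}

```text
clock: 21.1
tool_pos: [446.6, -262.0, 136.4]
ee_rot: [0.871, 0.491, -0.0, -0.001]
contact_force: [-0.5, -0.2, -1.9]
opening: 0.539
finger_force: 42.2
```

```bash
python3 go.py 448.3 -263.4 48 -31.2
```

```text
t 21.1 pos [ 446.6 -262.   136.4] h -31.2 open 46.0 F [-0.5 -0.2 -1.9] tilt 0.17
offset [-0.004  0.024  0.884] yaw -0.0 (yaw last; offset is for current yaw)
```

Contact should come at TCP ≈31. I descend to about 44 and check.

Request:
{"api": "play_rows", "payload": {
  "offset": [
    [0, 0.02, 0.1],
    [0, 0, 0.25],
    [0, 0, 0.3],
    [0, 0, 0.2],
    [0, 0, 0.05],
    [0, 0, 0]
  ],
  "yaw": [0, 0, 0, 0, 0, 0],
  "claw": [38, 38, 38, 38, 38, 38]
}}

```text
clock: 21.7
tool_pos: [448.5, -262.8, 46.2]
ee_rot: [0.871, 0.491, -0.001, -0.002]
contact_force: [0.2, -0.0, -0.8]
opening: 0.536
finger_force: 42.2
```

```bash
python3 go.py 448.3 -263.4 31 -31.2;  python3 - <<'E'
from plant import cams
import cv2,numpy as np
c=cams.camera("wrist");s=cams.camera("scene")
b=cv2.resize(s["img"][230:350,150:310],(640,480),interpolation=cv2.INTER_CUBIC)
cv2.imwrite("pics/w7.png",cv2.resize(np.hstack([c["img"],b]),(800,300))[:,:,::-1])
E
```

```text
t 21.7 pos [ 448.5 -262.8   46.2] h -31.2 open 45.8 F [ 0.2 -0.  -0.8] tilt 0.2
offset [-0.006  0.002  0.152] yaw 0.001 (yaw last; offset is for current yaw)
```

View pics/w7.png

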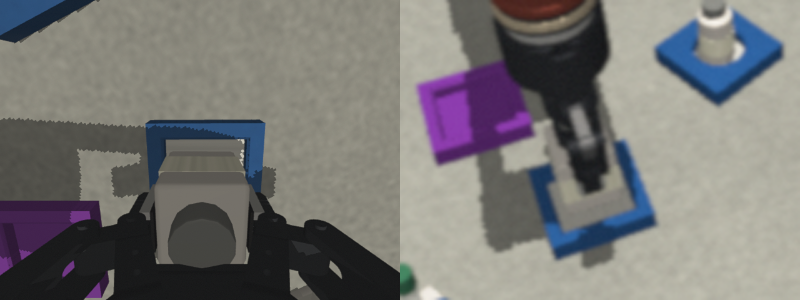

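```bash
python3 - <<'E'
import cv2
from plant import cams
c=cams.camera("wrist");im=c["img"][150:400,190:470]
cv2.imwrite("pics/w8.png",cv2.convertScaleAbs(cv2.resize(im,(672,600),interpolation=cv2.INTER_CUBIC),alpha=1.4)[:,:,::-1])
E
```

```text
(no output)
```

View pics/w8.png

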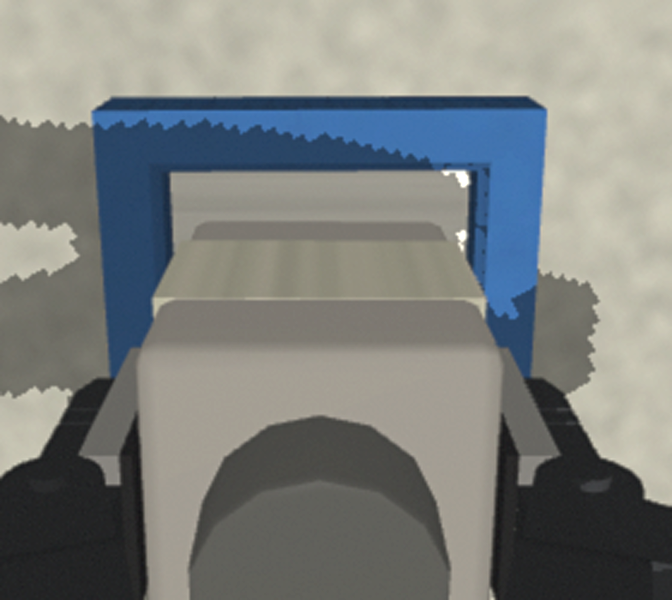

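The bottle's base spans x 190–448 inside the recess rim at 152–490. It is centred and aligned, so I lower it.

Request:
{"api": "play_rows", "payload": {
  "offset": [
    [0, 0, 0.05],
    [0, 0, 0.04],
    [0, 0, 0.03],
    [0, 0, 0]
  ],
  "yaw": [0, 0, 0, 0],
  "claw": [38, 38, 38, 38]
}}

```text
clock: 22.25
tool_pos: [449.0, -263.5, 35.3]
ee_rot: [0.871, 0.491, -0.0, -0.001]
contact_force: [-0.2, -0.5, -0.7]
opening: 0.533
finger_force: 42.2
```

Request:
{"api": "play_rows", "payload": {
  "offset": [
    [0, 0, 0.015],
    [0, 0, 0]
  ],
  "yaw": [0, 0],
  "claw": [38, 38]
}}

```text
clock: 22.45
tool_pos: [449.4, -263.7, 34.1]
ee_rot: [0.871, 0.491, -0.0, -0.0]
contact_force: [0.7, 0.6, -0.4]
opening: 0.53
finger_force: 42.2
```

Request:
{"api": "play_rows", "payload": {
  "offset": [
    [0, 0, 0.01],
    [0, 0, 0]
  ],
  "yaw": [0, 0],
  "claw": [38, 38]
}}

```text
clock: 22.65
tool_pos: [449.4, -263.8, 33.2]
ee_rot: [0.871, 0.491, -0.0, -0.0]
contact_force: [0.4, -0.6, -1.5]
opening: 0.537
finger_force: 42.2
```

Request:
{"api": "play_rows", "payload": {
  "offset": [
    [0, 0, 0.01],
    [0, 0, 0]
  ],
  "yaw": [0, 0],
  "claw": [38, 38]
}}

```text
clock: 22.85
tool_pos: [449.4, -263.7, 32.2]
ee_rot: [0.871, 0.491, -0.0, -0.0]
contact_force: [-0.0, 0.1, -1.1]
opening: 0.534
finger_force: 42.2
```

Request:
{"api": "play_rows", "payload": {
  "offset": [
    [0, 0, 0.01],
    [0, 0, 0]
  ],
  "yaw": [0, 0],
  "claw": [38, 38]
}}

```text
clock: 23.05
tool_pos: [449.4, -263.7, 31.2]
ee_rot: [0.871, 0.491, -0.0, -0.0]
contact_force: [1.5, -0.5, -1.5]
opening: 0.535
finger_force: 42.2
```

Request:
{"api": "play_rows", "payload": {
  "offset": [
    [0, 0, 0.01],
    [0, 0, 0]
  ],
  "yaw": [0, 0],
  "claw": [38, 38]
}}

```text
clock: 23.25
tool_pos: [449.5, -263.8, 30.9]
ee_rot: [0.871, 0.491, -0.0, -0.0]
contact_force: [-1.9, 1.2, 3.5]
opening: 0.535
finger_force: 42.6
```

Request:
{"api": "play_rows", "payload": {
  "offset": [
    [0, 0, 0],
    [0, 0, 0],
    [0, 0, 0],
    [0, 0, -0.1],
    [0, 0, -0.25],
    [0, 0, -0.35],
    [0, 0, -0.3],
    [0, 0, -0.05]
  ],
  "yaw": [0, 0, 0, 0, 0, 0, 0, 0],
  "claw": [55, 70, 85, 85, 85, 85, 85, 85]
}}

```text
clock: 24.05
tool_pos: [452.4, -266.0, 140.7]
ee_rot: [0.871, 0.491, 0.002, 0.004]
contact_force: [-0.5, 1.0, 1.2]
opening: 0.993
finger_force: 0.0
```

```bash
python3 go.py 456.8 265 120 -4.7
```

```text
t 24.05 pos [ 452.4 -266.   140.7] h -31.2 open 84.8 F [-0.5  1.   1.2] tilt 0.56
offset [ 4.565 -2.715  0.176] yaw -0.294 (yaw last; offset is for current yaw)
```

Request:
{"api": "play_rows", "payload": {
  "offset": [
    [0.285, -0.17, 0],
    [0.285, -0.17, 0],
    [0.285, -0.17, 0],
    [0.285, -0.17, 0],
    [0.285, -0.17, 0],
    [0.285, -0.17, 0],
    [0.285, -0.17, 0],
    [0.285, -0.17, 0]
  ],
  "yaw": [0, 0, 0, 0, 0, 0, 0, 0],
  "claw": [85, 85, 85, 85, 85, 85, 85, 85]
}}

```text
clock: 24.85
tool_pos: [450.6, 3.1, 134.9]
ee_rot: [0.871, 0.491, -0.0, -0.0]
contact_force: [0.8, -0.0, 0.3]
opening: 0.997
finger_force: 0.0
```

Request:
{"api": "play_rows", "payload": {
  "offset": [
    [0.285, -0.17, 0],
    [0.285, -0.17, 0],
    [0.285, -0.17, 0],
    [0.285, -0.17, 0],
    [0.285, -0.17, 0.02],
    [0.285, -0.17, 0.04],
    [0.285, -0.17, 0.04],
    [0.285, -0.17, 0.04]
  ],
  "yaw": [0, 0, 0, 0, 0, 0, 0, 0],
  "claw": [85, 85, 85, 85, 85, 85, 85, 85]
}}

```text
clock: 25.65
tool_pos: [452.4, 268.4, 120.7]
ee_rot: [0.871, 0.491, -0.0, 0.0]
contact_force: [-0.2, -0.2, -0.3]
opening: 0.997
finger_force: 0.0
```

Request:
{"api": "play_rows", "payload": {
  "offset": [
    [0, 0, 0],
    [0, 0, 0],
    [0, 0, 0],
    [0, 0, 0],
    [0, 0, 0]
  ],
  "yaw": [-0.08, -0.08, -0.08, -0.054, 0],
  "claw": [85, 85, 85, 85, 85]
}}

```text
clock: 26.15
tool_pos: [452.5, 267.0, 120.7]
ee_rot: [0.736, 0.677, -0.001, -0.0]
contact_force: [0.3, -0.4, 0.2]
opening: 0.994
finger_force: 0.0
```

```bash
python3 go.py 456.8 265 20 -4.7; python3 look.py w9
```

```text
t 26.15 pos [452.5 267.  120.7] h -4.7 open 84.9 F [ 0.3 -0.4  0.2] tilt 0.07
offset [-0.016  0.045  1.007] yaw -0.001 (yaw last; offset is for current yaw)
```

View pics/w9.png

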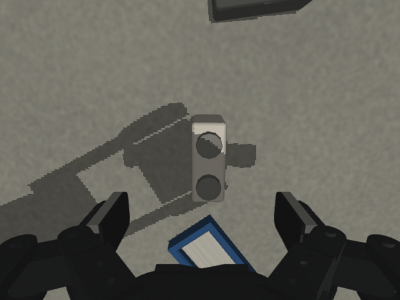

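The cassette is aligned with the fingers, with caps at (208,145) and (208,187). I shift +4.5 mm, descend and grip.

Request:
{"api": "play_rows", "payload": {
  "offset": [
    [-0.015, 0.045, 0.25],
    [0, 0, 0.35],
    [0, 0, 0.25],
    [0, 0, 0.12],
    [0, 0, 0.03],
    [0, 0, 0],
    [0, 0, 0],
    [0, 0, 0]
  ],
  "yaw": [0, 0, 0, 0, 0, 0, 0, 0],
  "claw": [85, 85, 85, 85, 85, 22, 22, 22],
  "newtons": 45
}}

```text
clock: 27.0
tool_pos: [458.8, 265.9, 22.9]
ee_rot: [0.736, 0.677, 0.001, 0.001]
contact_force: [0.4, -0.8, -0.6]
opening: 0.51
finger_force: 0.0
```

Request:
{"api": "play_rows", "payload": {
  "offset": [
    [0, 0, 0],
    [0, 0, 0],
    [0, 0, 0],
    [0, 0, 0],
    [0, 0, 0]
  ],
  "yaw": [0, 0, 0, 0, 0],
  "claw": [22, 22, 22, 22, 22]
}}

```text
clock: 27.5
tool_pos: [458.6, 265.8, 22.7]
ee_rot: [0.736, 0.677, 0.001, 0.0]
contact_force: [-1.1, -1.0, 5.6]
opening: 0.345
finger_force: 45.9
```

Request:
{"api": "play_rows", "payload": {
  "offset": [
    [0, 0, -0.1],
    [0, 0, -0.2],
    [0, 0, -0.25],
    [0, 0, -0.2],
    [0, 0, -0.1],
    [0, 0, 0]
  ],
  "yaw": [0, 0, 0, 0, 0, 0],
  "claw": [22, 22, 22, 22, 22, 22]
}}

```text
clock: 28.1
tool_pos: [458.5, 265.7, 108.0]
ee_rot: [0.736, 0.677, 0.002, 0.001]
contact_force: [0.3, -0.6, -1.0]
opening: 0.346
finger_force: 45.1
```

```bash
python3 go.py 454.4 122.1 110 31.4
```

```text
t 28.1 pos [458.5 265.7 108. ] h -4.7 open 29.6 F [ 0.3 -0.6 -1. ] tilt 0.19
offset [-1.435  0.078 -0.022] yaw -0.402 (yaw last; offset is for current yaw)
```

Request:
{"api": "play_rows", "payload": {
  "offset": [
    [-0.1, 0, 0],
    [-0.22, 0.02, 0],
    [-0.22, 0.02, 0],
    [-0.22, 0.02, 0],
    [-0.22, 0.02, 0],
    [-0.22, 0, 0],
    [-0.22, 0, 0],
    [-0.015, 0, 0]
  ],
  "yaw": [0, 0, 0, 0, 0, 0, 0, 0],
  "claw": [22, 22, 22, 22, 22, 22, 22, 22]
}}

```text
clock: 28.9
tool_pos: [451.4, 119.2, 104.3]
ee_rot: [0.737, 0.676, -0.002, -0.001]
contact_force: [-0.1, 0.5, -0.5]
opening: 0.344
finger_force: 45.1
```

Request:
{"api": "play_rows", "payload": {
  "offset": [
    [0, 0, 0],
    [0, 0, 0],
    [0, 0, 0],
    [0, 0, 0],
    [0, 0, 0],
    [0, 0, 0],
    [0, 0, 0],
    [0, 0, 0]
  ],
  "yaw": [-0.04, -0.07, -0.07, -0.07, -0.07, -0.06, -0.022, 0],
  "claw": [22, 22, 22, 22, 22, 22, 22, 22]
}}

```text
clock: 29.7
tool_pos: [452.5, 121.9, 105.1]
ee_rot: [0.489, 0.872, -0.001, -0.001]
contact_force: [0.1, 0.9, -0.9]
opening: 0.347
finger_force: 45.0
```

```bash
python3 go.py 454.4 122.1 44 31.4
```

```text
t 29.7 pos [452.5 121.9 105.1] h 31.4 open 29.6 F [ 0.1  0.9 -0.9] tilt 0.14
offset [-0.009  0.019  0.611] yaw 0.0 (yaw last; offset is for current yaw)
```

Request:
{"api": "play_rows", "payload": {
  "offset": [
    [0, 0.01, 0.1],
    [0, 0, 0.2],
    [0, 0, 0.2],
    [0, 0, 0.1],
    [0, 0, 0.03],
    [0, 0, 0]
  ],
  "yaw": [0, 0, 0, 0, 0, 0],
  "claw": [22, 22, 22, 22, 22, 22]
}}

```text
clock: 30.3
tool_pos: [454.0, 122.1, 42.7]
ee_rot: [0.489, 0.872, -0.0, -0.001]
contact_force: [0.7, -1.6, -0.3]
opening: 0.347
finger_force: 45.0
```

```bash
python3 go.py 454.4 122.1 29 31.4;  python3 - <<'E'
from plant import cams
import cv2,numpy as np
c=cams.camera("wrist");s=cams.camera("scene")
a=cv2.resize(c["img"][150:400,200:450],(400,400),interpolation=cv2.INTER_CUBIC)
b=cv2.resize(s["img"][150:270,270:390],(400,400),interpolation=cv2.INTER_CUBIC)
cv2.imwrite("pics/w10.png",cv2.convertScaleAbs(np.hstack([a,b]),alpha=1.3)[:,:,::-1])
E
```

```text
t 30.3 pos [454.  122.1  42.7] h 31.4 open 29.7 F [ 0.7 -1.6 -0.3] tilt 0.07
offset [-0.002  0.003  0.137] yaw 0.0 (yaw last; offset is for current yaw)
```

View pics/w10.png

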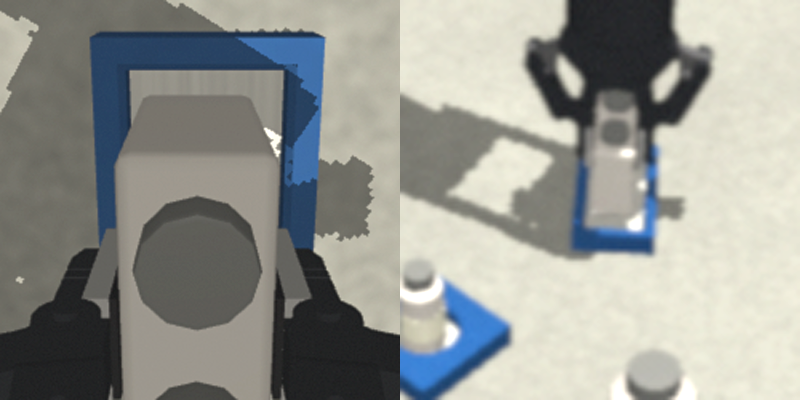

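The cassette's base (x 140–262) lies inside the recess rim (118–297), about 1.5 mm left of centre, and the angle matches. I nudge it and lower.

Request:
{"api": "play_rows", "payload": {
  "offset": [
    [0, 0.012, 0.05],
    [0, 0, 0.04],
    [0, 0, 0.02],
    [0, 0, 0]
  ],
  "yaw": [0, 0, 0, 0],
  "claw": [22, 22, 22, 22]
}}

```text
clock: 30.8
tool_pos: [455.0, 122.7, 31.9]
ee_rot: [0.489, 0.872, -0.0, -0.0]
contact_force: [0.9, -0.5, -0.7]
opening: 0.34
finger_force: 45.0
```

Request:
{"api": "play_rows", "payload": {
  "offset": [
    [0, 0, 0.01],
    [0, 0, 0]
  ],
  "yaw": [0, 0],
  "claw": [22, 22]
}}

```text
clock: 31.0
tool_pos: [455.4, 122.8, 31.3]
ee_rot: [0.489, 0.872, -0.0, -0.0]
contact_force: [-0.1, -0.3, -0.8]
opening: 0.346
finger_force: 45.0
```

Request:
{"api": "play_rows", "payload": {
  "offset": [
    [0, 0, 0.01],
    [0, 0, 0]
  ],
  "yaw": [0, 0],
  "claw": [22, 22]
}}

```text
clock: 31.2
tool_pos: [455.4, 122.8, 30.3]
ee_rot: [0.489, 0.872, -0.0, -0.0]
contact_force: [0.8, -0.5, -1.2]
opening: 0.349
finger_force: 45.0
```

Request:
{"api": "play_rows", "payload": {
  "offset": [
    [0, 0, 0.01],
    [0, 0, 0]
  ],
  "yaw": [0, 0],
  "claw": [22, 22]
}}

```text
clock: 31.4
tool_pos: [455.4, 122.8, 29.2]
ee_rot: [0.489, 0.872, -0.0, -0.0]
contact_force: [-0.6, -0.5, -0.5]
opening: 0.346
finger_force: 45.0
```

Request:
{"api": "play_rows", "payload": {
  "offset": [
    [0, 0, 0.01],
    [0, 0, 0]
  ],
  "yaw": [0, 0],
  "claw": [22, 22]
}}

```text
clock: 31.6
tool_pos: [455.6, 122.8, 28.7]
ee_rot: [0.489, 0.872, -0.0, -0.0]
contact_force: [-2.5, -0.3, 2.8]
opening: 0.345
finger_force: 45.4
```

Contact. I release, lift, back off toward the base so the top camera has a clear view, and verify.

Request:
{"api": "play_rows", "payload": {
  "offset": [
    [0, 0, 0],
    [0, 0, 0],
    [0, 0, 0],
    [0, 0, -0.1],
    [0, 0, -0.25],
    [0, 0, -0.35],
    [0, 0, -0.4],
    [0, 0, -0.4]
  ],
  "yaw": [0, 0, 0, 0, 0, 0, 0, 0],
  "claw": [40, 60, 85, 85, 85, 85, 85, 85]
}}

```text
clock: 32.4
tool_pos: [455.0, 122.7, 180.2]
ee_rot: [0.489, 0.872, 0.0, -0.0]
contact_force: [0.1, 0.0, -0.1]
opening: 0.999
finger_force: 0.0
```

Request:
{"api": "play_rows", "payload": {
  "offset": [
    [-0.1, -0.2, -0.2],
    [0.2, -0.25, -0.1],
    [0.3, -0.2, 0],
    [0.3, -0.1, 0],
    [0.3, -0.1, 0],
    [0.3, 0, 0],
    [0.3, 0, 0],
    [0, 0, 0]
  ],
  "yaw": [0, 0, 0, 0, 0, 0, 0, 0],
  "claw": [85, 85, 85, 85, 85, 85, 85, 85]
}}

```text
clock: 33.2
tool_pos: [297.8, 216.9, 208.9]
ee_rot: [0.487, 0.873, 0.001, -0.0]
contact_force: [0.4, -0.5, -0.1]
opening: 0.998
finger_force: 0.0
```

```bash
python3 go.py 400 300 200; python3 - <<'E'
from plant import cams
import cv2,numpy as np
c=cams.camera("top");s=cams.camera("scene")
a=cv2.resize(c["img"][140:340,120:530],(800,390),interpolation=cv2.INTER_CUBIC)
cv2.imwrite("pics/end.png",a[:,:,::-1]);
b=cv2.resize(s["img"][100:440,60:500],(776,600),interpolation=cv2.INTER_CUBIC);cv2.imwrite("pics/end2.png",b[:,:,::-1])
E
```

```text
t 33.2 pos [297.8 216.9 208.9] h 31.7 open 85.2 F [ 0.4 -0.5 -0.1] tilt 0.1
offset [0.17  1.306 0.091]
```

View pics/end2.png

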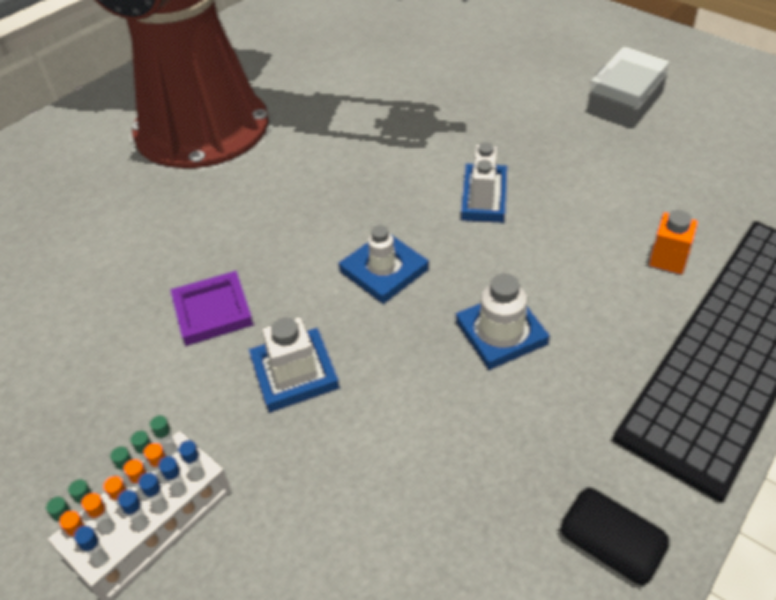

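The final view shows all four containers upright in their matching recesses: cassette (485,185), vial (382,255), large bottle (503,310) and square bottle (290,350). The tube rack, tip box and look-alikes have not been moved, and the arm is clear.

```bash
python3 -c "
from plant import ctrl
print(ctrl.job_done())"
```

```text
the job is handed in; nothing more can be done
None
```

All four containers stand upright in their matching blue holders, each set down gently. The rack, tip box and look-alikes were left alone, and the job was handed in after about 33 s of the 106 s allowed.

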